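# Set the margin gauge to a notebook's edge and hold it

### The arm

A 6-joint arm with a two-finger parallel gripper is mounted at the origin on the work surface. World frame = base frame: x ahead of the robot, y to its left, z up, the work surface at z = 0. Lengths are in m, angles in rad, forces in N, time in s.
With the tool pointing down it reaches from about 0.225 to 0.875 m from the base axis. Payload 3.4 kg.
Tool frame: the origin (TCP) lies at the very end of the fingers, on their centre line; the grasp point (between the pads) lies 19 mm behind it; z points along the fingers, y is the line along which they close (so a half turn about z gives the same grasp; the last joint's range is limited). The gripper opens to 85 mm and grips with 20 to 120 N. Pads are 22 mm wide; open, the fingers measure 114 mm over their backs; the gripper's body (76 mm by 85 mm) begins 54 mm behind the grasp point. The pads swing forward as they close: fully open they stand 13 mm farther back than shut.
Start: joints at [-1.385, 0.276, 1.505, -0, 1.361, -0.121], TCP at [0.174, -0.548, 0.231] pointing down, gripper open.
Joint ranges: [-2.89, 2.89], [-0.75, 2.08], [0.22, 2.7], [-1.18, 4.32], [0.11, 2.71], [-2.7, 2.7]. Speed limits (rad/s): [2.57, 2.57, 3.14, 3.14, 3.14, 3.14].

### API

Orientations are given as a unit quaternion [w, x, y, z].
In Python, from rig import readout, vision, manip gives the robot as it stands.
- The arm moves only by the shell command python3 -m handwheel 'ROWS' [FORCE]. ROWS is JSON, a list of rows, each a list of 3 entries, a list of its own where there are three numbers: the shift along the tool's x, y, z in mm, then the turn, a rotation vector about the tool's x, y, z in units of 6 degrees (1.0 is 6 degrees), then the closure, from -1 (fully open) to 1 (shut), so that 0 is half open. A call has 1 to 20 rows; each row shifts and turns the commanded pose from where the row before left it, along the tool's axes as they then stand; what a row does not reach is not made up. A row lasts 1/8 s, in which the tool goes at most 62.5 mm and 10.7 degrees, less where a joint would pass 70% of its speed; a pose out of reach is approached as far as the arm can. A call is refused whole if a number of a shift passes 62.5 or a number of a turn 1, either way. A call with a gripper value outside its range is refused whole. The fingers move at their own pace and stop on an object; FORCE is the grip in N (left out, the last holds). Time passes only in rows, so rows that do not move let the fingers close. It gives the time, the measured TCP pose, the force, the opening and the grip force at its end, in the units of the state.
- readout.get_state(): the state, without advancing time (a new reading comes with each control period).
- vision.get_image(name): name is "scene" or "top"; returns the picture (420x560x3 uint8, blue, green, red); there is no depth.
- vision.camera_params(name): a dict with "intrinsics" (3x3 intrinsics, pixels), "dist" ([k1, k2, p1, p2, k3] as OpenCV has them; the pictures are not rectified), "rvec" (rotation vector, rad) and "tvec" (3), from world to camera coordinates, as OpenCV has them. Camera axes: x right, y down, z forward; pixel columns grow to the right and rows downward; lengths in m; the calibration is good to about 2 mm. A picture is of the moment at which its call begins. camera_params takes no time and is no camera call.
- manip.sign_off(): hands the job in; it is judged then, once.
The state is a dict: "clock": time; "qpos": joint angles; "qd": joint speeds; "effort": joint torques, N m; "position": TCP position; "ee_rot": TCP orientation; "contact_force": force on the tool from outside, world axes, zero at the start; "moment": the same for the moment, N m; "width": finger opening in m; "gripper_force": force on a finger pad.
Only numpy, scipy, OpenCV 4.12 (cv2) and the standard library are available. Lean on these libraries where they do the work, as an engineer would, in place of code of your own. Each camera call takes 0.05 s, during which the arm holds its last target. There are 200 camera calls.

### The job

Set the gauge's stop rod to this notebook. First lay the straightedge flat on the mat, one long edge flush against the notebook's front edge and running on past in front of the gauge, and let go of it; then grip the rod's red knob, pull the rod straight out of its bore without wrenching it or drawing it right out, until the knob's end face is level with the notebook's front edge (the line marked by the straightedge), and finish while still gripping and holding the knob there, so that I can tighten the lock screw. Leave the straightedge flush and the other loose things on the bench where they are.

Things in the scene. Friction and masses are not known exactly. Their poses are not given: they have to be found in the camera images.
- gauge: Fixed grey steel gauge block, 120 long (x) x 60 wide (y) x 72 high, black lock screw on top near its far end. Origin: on the bench surface (z = 0), below the middle of the front face; +x runs into the block, +y towards the notebook, z up. A 16 x 16 mm square bore runs level right through it along x, centred at y = 0, 44 mm above the bench. The bench is covered here by a thin flat cutting mat (look only).
- knob (a point): Centre of the rod's red knob: knob 36 long (x, the pull axis) x 24 wide (y) x 30 high, centred about 43 mm above the bench. +x points along the rod into the gauge. The rod is a loose 14 x 14 mm steel bar of 135 mm behind the knob, about 0.15 to 0.3 kg, resting in the gauge's bore with 1 mm of play a side; nothing but friction resists the pull. The knob's back face starts 8 to 20 mm in front of the gauge's front face; the needed pull is about 24 to 71 mm along the gauge's -x.
- knob_end (a point): Centre of the knob's bare-steel end face, 18 mm from the knob's centre towards -x; same axes. It must come level (measured along the notebook's x) with book_edge.
- book_edge (a point): Middle of the notebook's front edge, 5 mm above the bench. The blue notebook is fixed (under a binder's weight): 150 wide (y) x 210 deep (x) x 10 thick, the steel weight with its brass knob on its far half, up to 65 mm high, from 120 mm behind the front edge. Its axes are parallel to the gauge's: -x points out of the front edge, y along the edge; its middle is 105 to 125 mm to the +y side of the rod's axis.
- rib (a point): Centre of the yellow plastic grip rib of the straightedge, 26 mm above its underside. The rib is 16 wide (x) x 70 long (y) x 40 high, standing in the middle of the blade (top of the rib 46 mm above the underside). y runs along the straightedge; either long edge may be used, either way round. The straightedge weighs about 0.25 to 0.45 kg.
- blade (a point): Centre of the straightedge's aluminium blade, directly below the rib, 3 mm above its underside: 340 long (y) x 50 wide (x) x 6 thick, so its long edges lie 25 mm from this point. It starts lying flat on the bench. The blade is long enough for its middle to lie anywhere from level with the notebook's middle to 80 mm towards the gauge from it (30 mm towards the gauge is good).
- glue: White glue bottle, 56 across x 140 high, loose bystander; origin at its base.
- brush_mug: Blue mug with brushes, 76 across, 140 high with the brushes, loose bystander; origin at its base.
- thread_spool: Red thread spool, 50 across x 55 high, loose bystander; origin at its base.
- bone_folder: White bone folder, 150 (x) x 22 x 5, lying loose, bystander; origin at its base.
- marker0: White and blue marker pen, 120 (x) x 18 x 18, lying loose, bystander; origin at its underside.
- marker1: Another such marker pen, bystander.

How it is judged:
On the way, in this order (a step that is already met when the one before it is completed fails the run):
1. the straightedge lies flat, flush against the notebook's front edge, running past the rod's line, and is let go (x of blade in the frame of book_edge between -0.028 and -0.0225 m and angle between the y axis of blade and the y axis of book_edge, either way round below 0.025 rad and y of blade in the frame of book_edge between -0.09 and 0.02 m and angle between blade's own z axis and vertical below 0.03 rad and height (world z) of blade below 0.006 m and linear speed of straightedge below 0.02 m/s and contact force between the fingers and straightedge below 0.3 N), for 0.2 s.
2. the rod's knob is gripped with its end face level with the notebook's front edge (x of knob_end in the frame of book_edge between -0.004 and 0.004 m and angle between the x axis of knob_end and the x axis of gauge, either way round below 0.05 rad and y of knob_end in the frame of gauge between -0.006 and 0.006 m and height (world z) of knob_end between 0.035 and 0.055 m and contact force between the fingers and rod above 2 N and linear speed of rod below 0.02 m/s and contact force between the fingers and straightedge below 0.3 N and contact force between rod and gauge below 18 N), for 0.3 s.
At the end, for the whole second after the job is handed in: Straightedge released, flat, within 3 mm and 0.025 rad of the notebook's front edge, its middle 90 mm gauge-side to 20 mm the other side of the notebook's middle; rod still, unjammed (under 18 N on the gauge), its knob's end within 4 mm of the notebook's edge line, gripped with over 2 N (all of step 2 and x of blade in the frame of book_edge between -0.028 and -0.0225 m and angle between the y axis of blade and the y axis of book_edge, either way round below 0.025 rad and y of blade in the frame of book_edge between -0.09 and 0.02 m and angle between blade's own z axis and vertical below 0.03 rad and height (world z) of blade below 0.006 m and linear speed of straightedge below 0.02 m/s); the arm keeps its last pose, push and grip.
It fails at once if the rod is drawn right out of its bore (x of knob_end in the frame of gauge below -0.16 m).
It fails at once if the rod is wrenched in its bore (over 80 N between rod and gauge) (contact force between rod and gauge above 80 N).
It fails at once if a bystander is moved more than 30 mm (distance of any of glue, brush_mug, thread_spool, bone_folder, marker0, marker1 from where it was at the start of the episode above 0.03 m).
It also fails if it takes over 45 s, if anything falls off the work surface, if the arm or the gripper's body presses on something with over 40 N, if the wrist force passes 120 N, or if a joint passes its speed limit or range.

## Working session

There is one attempt and no reset: what is moved stays moved. The work goes in short steps, Python scripts to look and compute and a shell command to move; the robot and the scene stay as the last step left them, time stands still between calls to the robot, and variables do not carry over. Pictures are saved under pics/ and viewed, at most 10 in all, crops included, and the job is handed in when it is done.

```bash
mkdir -p pics; python3 - <<'E'
from rig import readout, vision
import cv2
for n in("scene","top"):
    cv2.imwrite(f"pics/{n}0.png",cv2.resize(vision.get_image(n),(800,600),interpolation=cv2.INTER_CUBIC))
    p=vision.camera_params(n);print(n,p)
print(readout.get_state())
E
```

```text
scene {'intrinsics': array([[489.68653782,   0.        , 280.74043439],
       [  0.        , 489.68653782, 208.44026327],
       [  0.        ,   0.        ,   1.        ]]), 'dist': array([-0.07783999,  0.        ,  0.        ,  0.        ,  0.        ]), 'rvec': array([ 1.77235731,  1.9939256 , -0.62707859]), 'tvec': array([-0.01619285, -0.40713864,  1.81183772])}
top {'intrinsics': array([[544.76482236,   0.        , 286.4076825 ],
       [  0.        , 544.76482236, 226.60707067],
       [  0.        ,   0.        ,   1.        ]]), 'dist': array([-0.07626444,  0.        ,  0.        ,  0.        ,  0.        ]), 'rvec': array([ 2.15501869, -2.06831463,  0.21831422]), 'tvec': array([0.04576015, 0.54737116, 1.3613985 ])}
{'clock': 0.1, 'qpos': array([-1.38499942e+00,  2.76510574e-01,  1.50597671e+00, -2.71217096e-05,
        1.36068187e+00, -1.20971112e-01]), 'qd': array([-0.00172935, -0.00194138, -0.00377158,  0.00111835, -0.000419  ,
        0.00101049]), 'effort': array([ 1.57382718e-03, -4.17700124e+01, -2.46404511e+01, -1.43000057e-04,
        5.73706959e-03, -1.13334903e-05]), 'position': array([ 0.17355536, -0.54770826,  0.23055016]), 'ee_rot': array([-7.87406124e-04,  9.88258977e-01,  1.52786037e-01, -3.87984004e-05]), 'contact_force': array([-0.41433371, -0.28575816,  0.25332998]), 'moment': array([-7.46549283e-03,  1.39511468e-05,  3.93575016e-02]), 'gripper_force': 0.0, 'width': 0.0853130448139478}
```

View pics/scene0.png

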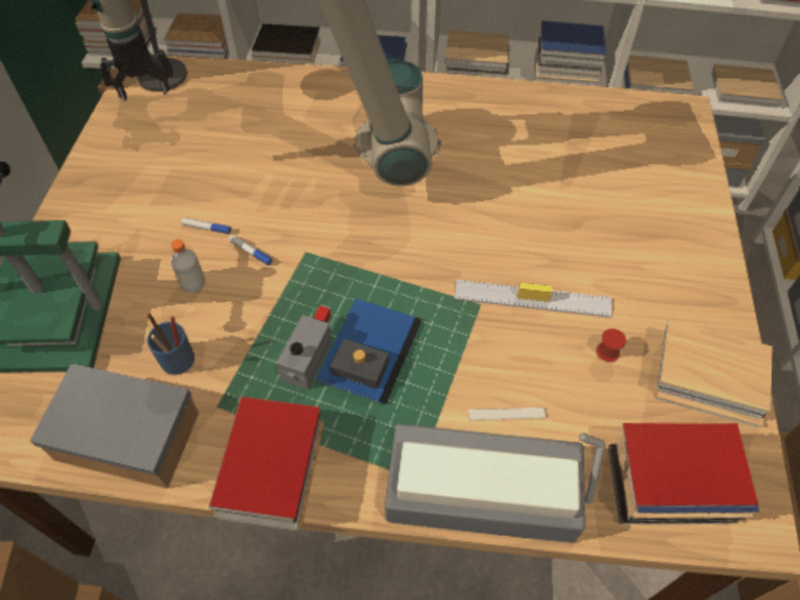

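View pics/top0.png

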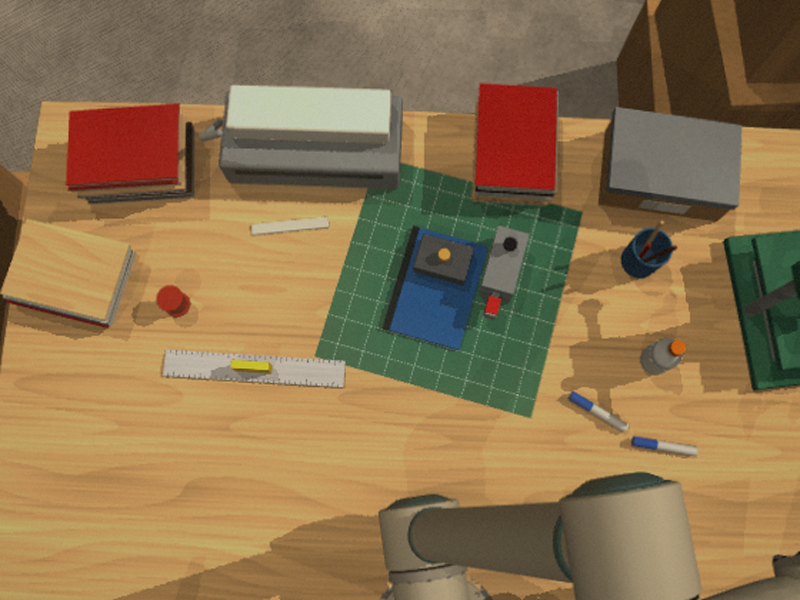

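Scene: the notebook is at about (435,290) in the top view (800 px scale), with the knob at (492,305). The straightedge runs from (163,362) to (345,375). Next I enlarge those parts.

```bash
cat > h.py <<'E'
import numpy as np,cv2
from rig import vision,readout
def ray(n,px,z):
    "pixel (native) -> world xy at height z"
    p=vision.camera_params(n);R=cv2.Rodrigues(p["rvec"])[0]
    u=cv2.undistortPoints(np.array(px,float).reshape(-1,1,2),p["intrinsics"],p["dist"])[:,0]
    d=np.c_[u,np.ones(len(u))]@R;c=-R.T@p["tvec"]
    return (c+d*((z-c[2])/d[:,2])[:,None])[:,:2]
def crop(n,x0,y0,w,h,s,f):
    im=vision.get_image(n)[y0:y0+h,x0:x0+w]
    cv2.imwrite(f,cv2.resize(im,None,fx=s,fy=s,interpolation=cv2.INTER_CUBIC))
E
python3 - <<'E'
from h import *
crop("top",262,154,125,96,6,"pics/c1.png")
crop("top",108,238,140,40,5.6,"pics/c2.png")
E
```

```text
(no output)
```

View pics/c1.png

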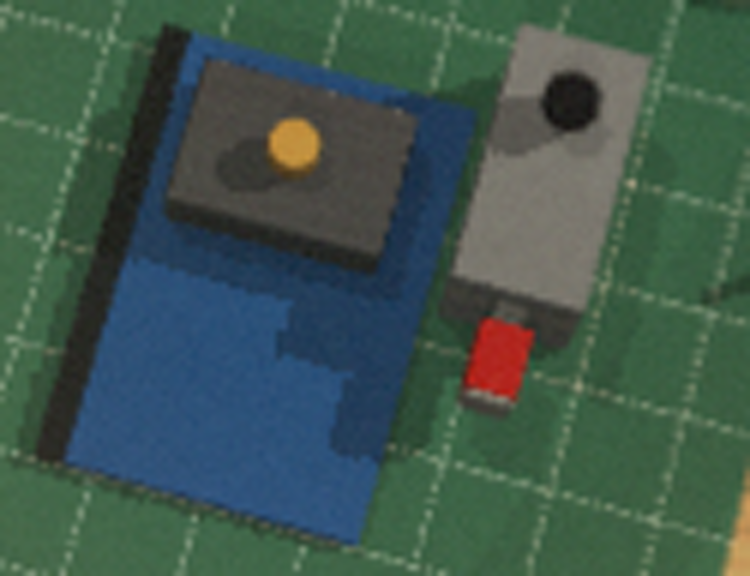

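View pics/c2.png

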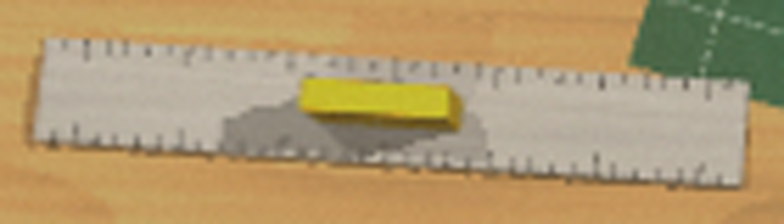

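The crops show these corners. c1: notebook front edge (38,457)-(360,543) and back edge (165,25)-(477,108); knob top face (482,318), (535,330), (515,405), (465,392). c2: blade (43,38), (748,83), (744,186), (33,142).

```bash
python3 - <<'E'
from h import *
from scipy.optimize import minimize
def nat(p,o,s): return (np.array(p,float)+.5)/s-.5+o
def fit(P,sx,sy,name):
    # corners order: given; rectangle frame x,y centre fit
    import itertools
    M=np.array([[1,1],[1,-1],[-1,-1],[-1,1]])*[sx/2,sy/2]  # (far-left, far-right, near-right, near-left)
    A=M-M.mean(0);B=P-P.mean(0)
    a=np.arctan2((A[:,0]*B[:,1]-A[:,1]*B[:,0]).sum(),(A*B).sum())
    R=np.array([[np.cos(a),-np.sin(a)],[np.sin(a),np.cos(a)]])
    print(name,"c",P.mean(0).round(4),"ang",round(np.degrees(a),2),"res mm",((P-P.mean(0)-A@R.T)*1e3).round(1).tolist());return P.mean(0),a,R
o=[262,154]
c,a,R=fit(ray("top",nat([(165,25),(477,108),(360,543),(38,457)],o,6),.010),.21,.15,"book")
be=c-R[:,0]*.105;print("edge",be, "target blade",be-R[:,0]*.025-R[:,1]*.03)
g,_,_=fit(ray("top",nat([(520,25),(650,60),(578,312),(453,278)],o,6),.072),.12,.06,"gauge")
k,_,_=fit(ray("top",nat([(482,318),(535,330),(515,405),(465,392)],o,6),.058),.036,.024,"knob")
print("in book frame: gauge",(g-be)@R,"knob",(k-be)@R,"end",(k-be)@R-[.018,0])
o=[108,238]
fit(ray("top",nat([(43,38),(748,83),(744,186),(33,142)],o,5.6),.006),.05,.34,"blade")
from scipy.spatial.transform import Rotation as Q
s=readout.get_state();q=s["ee_rot"];print(Q.from_quat(q,scalar_first=True).as_matrix().round(3))
E
```

```text
book c [0.6302 0.0209] ang -13.21 res mm [[0.2, -0.9], [0.5, 0.4], [0.2, 0.7], [-0.9, -0.1]]
edge [0.52793419 0.04484431] target blade [0.49674137 0.02134947]
gauge c [ 0.67   -0.1026] ang -13.81 res mm [[-0.4, -0.4], [0.2, 0.2], [0.8, 2.0], [-0.6, -1.7]]
knob c [ 0.5854 -0.0831] ang -12.23 res mm [[-1.1, 0.0], [-0.4, 0.2], [0.8, 0.7], [0.6, -0.9]]
in book frame: gauge [ 0.17197582 -0.11106422] knob [ 0.08514813 -0.11143523] end [ 0.06714813 -0.11143523]
blade c [0.4589 0.3568] ang -1.1 res mm [[0.4, 1.5], [-0.4, 0.1], [0.1, -1.8], [-0.1, 0.2]]
[[ 0.953  0.302 -0.   ]
 [ 0.302 -0.953  0.001]
 [ 0.    -0.001 -1.   ]]
```

```bash
python3 -m handwheel '[[[30.3,-43.1,0],[0,0,0],-1],[[30.3,-43.1,0],[0,0,0],-1],[[30.3,-43.1,0],[0,0,0],-1],[[30.3,-43.1,0],[0,0,0],-1],[[30.3,-43.1,0],[0,0,0],-1],[[30.3,-43.1,0],[0,0,0],-1],[[30.3,-43.1,0],[0,0,0],-1],[[30.3,-43.1,0],[0,0,0],-1],[[30.3,-43.1,0],[0,0,0],-1],[[30.3,-43.1,0],[0,0,0],-1],[[30.3,-43.1,0],[0,0,0],-1],[[30.3,-43.1,0],[0,0,0],-1],[[30.3,-43.1,0],[0,0,0],-1],[[30.3,-43.1,0],[0,0,0],-1],[[30.3,-43.1,0],[0,0,0],-1],[[30.3,-43.1,0],[0,0,0],-1],[[30.3,-43.1,0],[0,0,0],-1],[[30.3,-43.1,0],[0,0,0],-1]]' 40
python3 -m handwheel '[[[0,0,8],[0,0,-0.99],-1],[[0,0,8],[0,0,-0.99],-1],[[0,0,8],[0,0,-0.99],-1],[[0,0,8],[0,0,-0.99],-1],[[0,0,8],[0,0,-0.99],-1],[[0,0,8],[0,0,-0.99],-1],[[0,0,8],[0,0,-0.99],-1],[[0,0,8],[0,0,-0.99],-1],[[0,0,8],[0,0,-0.99],-1],[[0,0,8],[0,0,-0.99],-1],[[0,0,8],[0,0,-0.99],-1],[[0,0,8],[0,0,-0.99],-1],[[0,0,0],[0,0,0],-1]]'
python3 - <<'E'
from h import *
from scipy.spatial.transform import Rotation as Q
s=readout.get_state();print(s["position"],s["qpos"].round(2),Q.from_quat(s["ee_rot"],scalar_first=True).as_matrix().round(3))
E
```

```text
clock: 2.45
position: [0.4595, 0.3578, 0.231]
ee_rot: [0.0, 0.988, 0.153, -0.0]
contact_force: [0.7, -0.4, -0.9]
width: 0.0852
gripper_force: 0.0
clock: 4.08
position: [0.4587, 0.3557, 0.1344]
ee_rot: [-0.0, 0.715, 0.7, -0.001]
contact_force: [-1.3, -0.6, -0.4]
width: 0.0854
gripper_force: 0.0
[0.45870622 0.3557413  0.13442292] [ 0.54  0.35  1.64 -0.    1.15  0.56] [[ 0.021  1.    -0.002]
 [ 1.    -0.021 -0.001]
 [-0.001 -0.002 -1.   ]]
```

```bash
python3 -m handwheel '[[[1,0,25],[0,0,0],-1],[[0,0,25],[0,0,0],-1],[[0,0,25],[0,0,0],-1],[[0,0,22],[0,0,0],-1],[[0,0,15],[0,0,0],-1],[[0,0,10],[0,0,0],-1],[[0,0,0],[0,0,0],0.3],[[0,0,0],[0,0,0],0.6],[[0,0,0],[0,0,0],0.8],[[0,0,0],[0,0,0],1],[[0,0,0],[0,0,0],1],[[0,0,0],[0,0,0],1],[[0,0,0],[0,0,0],1]]' 50
```

```text
clock: 5.7
position: [0.4598, 0.3573, 0.0139]
ee_rot: [0.0, 0.714, 0.7, 0.001]
contact_force: [-0.7, -0.5, 5.6]
width: 0.0152
gripper_force: 50.2
```

```bash
python3 -m handwheel '[[[0,0,-10],[0,0,0],1],[[0,0,-20],[0,0,0],1],[[0,0,-20],[0,0,0],1],[[-20,2,0],[0,0,0],1],[[-37,3.6,0],[0,0,0],1],[[-37,3.6,0],[0,0,0],1],[[-37,3.6,0],[0,0,0],1],[[-37,3.6,0],[0,0,0],1],[[-37,3.6,0],[0,0,0],1],[[-37,3.6,0],[0,0,0],1],[[-37,3.6,0],[0,0,0],1],[[-37,3.6,0],[0,0,0],1],[[-17,1.4,0],[0,0,0],1],[[0,0,0],[0,0,0.5],1],[[0,0,0],[0,0,0.5],1],[[0,0,0],[0,0,0.5],1],[[0,0,0],[0,0,0.52],1],[[0,0,0],[0,0,0],1],[[0,0,0],[0,0,0],1]]'
python3 - <<'E'
from h import *
from scipy.spatial.transform import Rotation as Q
s=readout.get_state();print(s["position"],s["qpos"].round(2),Q.from_quat(s["ee_rot"],scalar_first=True).as_matrix().round(3))
crop("top",235,180,160,120,5,"pics/d1.png")
E
```

```text
clock: 8.07
position: [0.4842, 0.0236, 0.0629]
ee_rot: [-0.0, 0.784, 0.621, -0.0]
contact_force: [0.6, -0.7, -2.5]
width: 0.0153
gripper_force: 49.0
[0.48424931 0.02357571 0.06293581] [-0.09  0.3   1.94 -0.    0.9   0.14] [[ 0.229  0.974 -0.001]
 [ 0.974 -0.229  0.   ]
 [-0.    -0.001 -1.   ]]
```

View pics/d1.png

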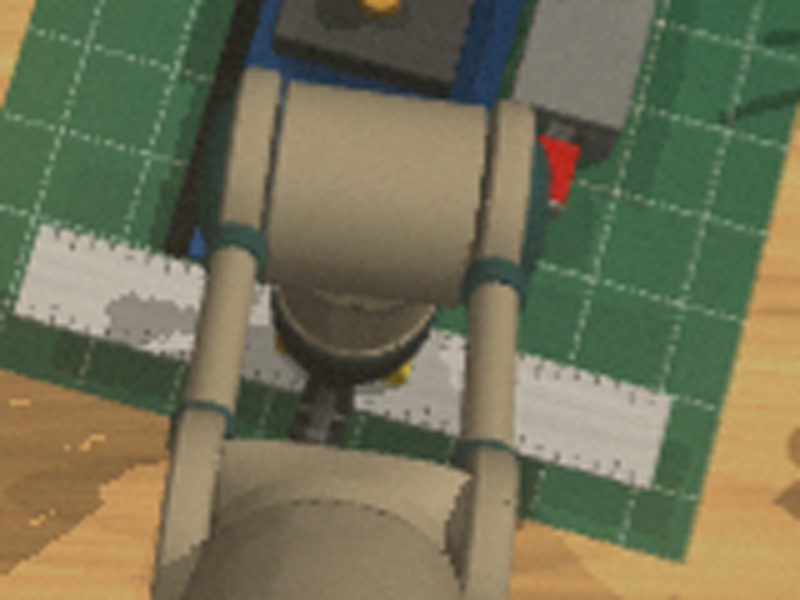

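The straightedge is held parallel to the notebook's front edge, blade (20,300)-(660,440), with a small standoff. I'll lower it and nudge it toward the edge.

```bash
python3 -m handwheel '[[[0,0,15],[0,0,0],1],[[0,0,15],[0,0,0],1],[[0,0,10],[0,0,0],1],[[0,0,6],[0,0,0],1],[[0,0,2.5],[0,0,0],1],[[0,0,0],[0,0,0],1],[[0,0,0],[0,0,0],1]]'; python3 -m handwheel '[[[0,2,0],[0,0,0],1],[[0,2,0],[0,0,0],1],[[0,2,0],[0,0,0],1],[[0,1,0],[0,0,0],1],[[0,1,0],[0,0,0],1],[[0,1,0],[0,0,0],1],[[0,0,0],[0,0,0],1]]'
```

```text
clock: 9.0
position: [0.4852, 0.0235, 0.0151]
ee_rot: [0.0, 0.784, 0.621, 0.0]
contact_force: [-0.5, 0.1, -2.7]
width: 0.0154
gripper_force: 49.0
clock: 9.88
position: [0.4937, 0.0214, 0.0148]
ee_rot: [0.0, 0.784, 0.621, 0.0]
contact_force: [0.1, 0.2, -3.6]
width: 0.0151
gripper_force: 49.0
```

```bash
python3 -m handwheel '[[[0,1,0],[0,0,0],1],[[0,1,0],[0,0,0],1],[[0,0,0],[0,0,0],1]]';  python3 -m handwheel '[[[0,1,0],[0,0,0],1],[[0,1,0],[0,0,0],1],[[0,0,0],[0,0,0],1]]'; python3 -m handwheel '[[[0,1,0],[0,0,0],1],[[0,0,0],[0,0,0],1]]'
```

```text
clock: 10.25
position: [0.4957, 0.021, 0.0148]
ee_rot: [0.0, 0.784, 0.621, 0.0]
contact_force: [-0.0, -0.3, -3.1]
width: 0.0152
gripper_force: 49.0
clock: 10.62
position: [0.4962, 0.0208, 0.0145]
ee_rot: [-0.001, 0.784, 0.621, -0.001]
contact_force: [-2.5, 1.6, -1.6]
width: 0.0152
gripper_force: 49.2
clock: 10.88
position: [0.4963, 0.0208, 0.0144]
ee_rot: [-0.002, 0.784, 0.621, -0.001]
contact_force: [-5.0, 2.3, -0.5]
width: 0.015
gripper_force: 49.4
```

```bash
python3 -m handwheel '[[[0,1,0.5],[0,0,0],1],[[0,0,0.6],[0,0,0],1],[[0,0,0],[0,0,0],1]]';  python3 -m handwheel '[[[0,0,0],[0,0,0],0.4],[[0,0,0],[0,0,0],0.2],[[0,0,0],[0,0,0],0],[[0,0,0],[0,0,0],0],[[0,0,0],[0,0,0],0]]'; python3 -m handwheel '[[[0,0,-8],[0,0,0],0],[[0,0,-15],[0,0,0],0],[[0,0,-25],[0,0,0],0],[[0,0,-30],[0,0,0],0],[[0,0,-30],[0,0,0],0],[[0,0,0],[0,0,0],0]]'; python3 - <<'E'
from h import *
crop("scene",155,165,160,120,5,"pics/e1.png")
crop("top",235,180,160,120,5,"pics/e2.png")
E
```

```text
clock: 11.25
position: [0.4963, 0.0207, 0.014]
ee_rot: [-0.002, 0.784, 0.62, -0.002]
contact_force: [-8.8, 2.0, 6.7]
width: 0.0153
gripper_force: 50.6
clock: 11.88
position: [0.4997, 0.02, 0.0137]
ee_rot: [0.0, 0.784, 0.621, 0.0]
contact_force: [0.5, -0.5, -0.3]
width: 0.0428
gripper_force: 0.0
clock: 12.62
position: [0.5014, 0.0199, 0.1244]
ee_rot: [0.002, 0.784, 0.621, 0.002]
contact_force: [-0.1, -0.3, -0.4]
width: 0.0426
gripper_force: 0.0
```

View pics/e1.png

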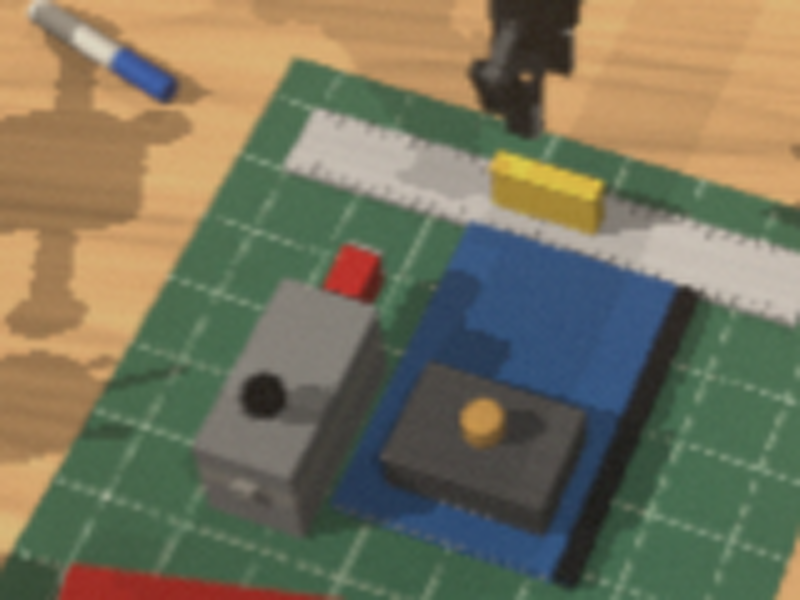

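View pics/e2.png

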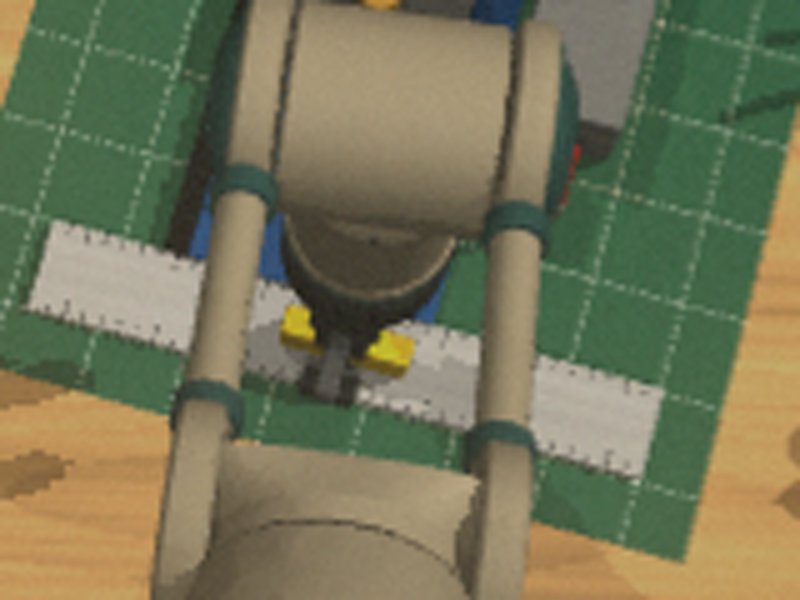

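```bash
python3 - <<'E'
from h import *
nat=lambda p,o:(np.array(p,float)+.5)/5-.5+o
L=ray("scene",nat([(288,168),(470,222),(690,290),(800,323)],[155,165]),.006);print(L)
print(np.degrees(np.arctan2(np.diff(L[:,0]),-np.diff(L[:,1]))),np.degrees(np.arctan2(L[-1,0]-L[0,0],L[-1,1]-L[0,1])))
K=ray("scene",nat([(347,245),(383,252),(366,300),(325,290)],[155,165]),.058);print(K,K.mean(0))
print(readout.get_state()["qpos"].round(2))
E
```

```text
[[ 0.48151922 -0.14463115]
 [ 0.50909841 -0.02400185]
 [ 0.54326666  0.11682194]
 [ 0.55918194  0.18522101]]
[167.12193885 166.36180544 166.9013333 ] 13.248822803225847
[[ 0.56947856 -0.08535922]
 [ 0.57190612 -0.06330771]
 [ 0.60637578 -0.06726021]
 [ 0.60234052 -0.09232727]] [ 0.58752525 -0.0770636 ]
[-0.1   0.25  1.83 -0.    1.06  0.13]
```

The blade lies flush along the book edge (measured angle 13.25°) and the fingers are clear of it. Next I move above the knob and turn the tool 90°.

```bash
python3 -m handwheel '[[[-20,25.4,0],[0,0,0],0],[[-20,25.4,0],[0,0,0],-0.2],[[-20,25.3,0],[0,0,0],-0.5],[[-20.2,25.3,0],[0,0,0],-0.5],[[0,0,0],[0,0,1],-0.5],[[0,0,0],[0,0,1],-0.5],[[0,0,0],[0,0,1],-0.5],[[0,0,0],[0,0,1],-0.5],[[0,0,0],[0,0,1],-0.5],[[0,0,0],[0,0,1],-0.5],[[0,0,0],[0,0,1],-0.5],[[0,0,0],[0,0,1],-0.5],[[0,0,0],[0,0,1],-0.5],[[0,0,0],[0,0,1],-0.5],[[0,0,0],[0,0,1],-0.5],[[0,0,0],[0,0,1],-0.5],[[0,0,0],[0,0,1],-0.5],[[0,0,0],[0,0,1],-0.5],[[0,0,0],[0,0,1],-0.5],[[0,0,0],[0,0,0],-0.5]]' 20
python3 - <<'E'
from h import *
from scipy.spatial.transform import Rotation as Q
s=readout.get_state();print(s["position"],s["qpos"].round(2),Q.from_quat(s["ee_rot"],scalar_first=True).as_matrix().round(3))
crop("scene",155,165,160,120,5,"pics/f1.png")
E
```

```text
clock: 15.22
position: [0.5788, -0.081, 0.1201]
ee_rot: [-0.0, 0.993, -0.115, -0.002]
contact_force: [-0.4, -0.2, 0.2]
width: 0.064
gripper_force: 0.0
[ 0.57875883 -0.08100068  0.12013487] [-0.26  0.37  1.65 -0.    1.12  1.54] [[ 0.974 -0.228 -0.003]
 [-0.228 -0.974  0.001]
 [-0.003  0.    -1.   ]]
```

View pics/f1.png

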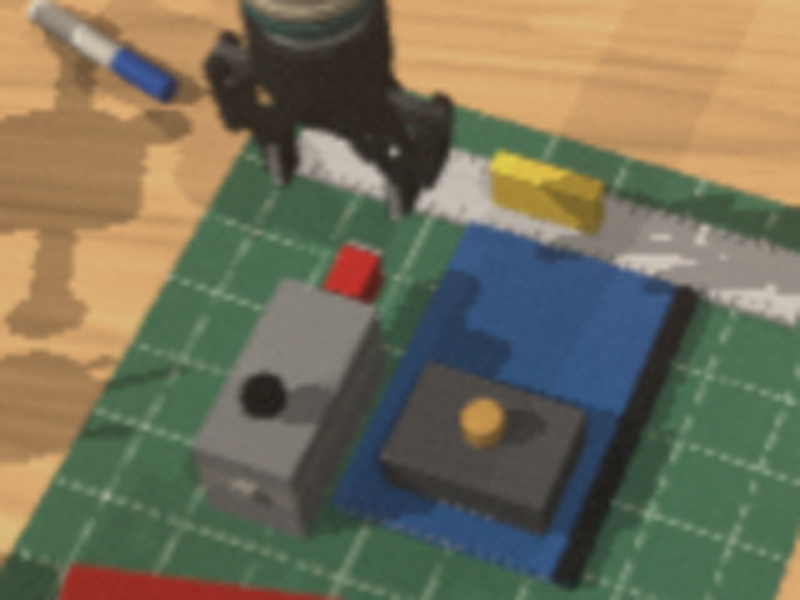

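The gripper straddles the knob's line, with fingertips at (280,180) and (400,213). I'll descend and close gently.

```bash
python3 -m handwheel '[[[2,0,20],[0,0,0],-0.5],[[0,0,25],[0,0,0],-0.5],[[0,0,25],[0,0,0],-0.5],[[0,0,16],[0,0,0],-0.5],[[0,0,10],[0,0,0],-0.5],[[0,0,0],[0,0,0],-0.5]]' 20; python3 -m handwheel '[[[0,0,0],[0,0,0],-0.1],[[0,0,0],[0,0,0],0.2],[[0,0,0],[0,0,0],0.3],[[0,0,0],[0,0,0],0.4],[[0,0,0],[0,0,0],0.5],[[0,0,0],[0,0,0],0.5]]'
```

```text
clock: 16.02
position: [0.5814, -0.0816, 0.0251]
ee_rot: [-0.0, 0.993, -0.115, -0.001]
contact_force: [0.2, 0.6, 0.8]
width: 0.0645
gripper_force: 0.0
clock: 16.77
position: [0.5819, -0.0818, 0.026]
ee_rot: [0.0, 0.993, -0.115, 0.0]
contact_force: [-0.9, -0.1, 3.0]
width: 0.0237
gripper_force: 24.4
```

```bash
python3 -m handwheel '[[[-1,0,0],[0,0,0],0.6],[[-2,0,0],[0,0,0],0.6],[[-3,0,0],[0,0,0],0.6],[[-4,0,0],[0,0,0],0.6],[[-4,0,0],[0,0,0],0.6],[[-4,0,0],[0,0,0],0.6],[[-2,0,0],[0,0,0],0.6],[[0,0,0],[0,0,0],0.6]]' 30
```

```text
clock: 17.77
position: [0.562, -0.0771, 0.0259]
ee_rot: [0.0, 0.993, -0.115, -0.0]
contact_force: [1.0, -0.9, 4.8]
width: 0.0238
gripper_force: 30.8
```

```bash
python3 -m handwheel '[[[-2,0,-0.5],[0,0,0],0.6],[[-4,0,0],[0,0,0],0.6],[[-4,0,0],[0,0,0],0.6],[[-4,0,0],[0,0,0],0.6],[[-4,0,0],[0,0,0],0.6],[[-4,0,0],[0,0,0],0.6],[[-4,0,0],[0,0,0],0.6],[[-4,0,0],[0,0,0],0.6],[[-4,0,0],[0,0,0],0.6],[[-4,0,0],[0,0,0],0.6],[[-3,0,0],[0,0,0],0.6],[[-2,0,0],[0,0,0],0.6],[[-1,0,0],[0,0,0],0.6],[[0,0,0],[0,0,0],0.6],[[0,0,0],[0,0,0],0.6]]'
python3 - <<'E'
from h import *
crop("scene",180,165,100,75,8,"pics/g1.png")
crop("top",290,180,100,75,8,"pics/g2.png")
E
```

```text
clock: 19.65
position: [0.5189, -0.0669, 0.0261]
ee_rot: [-0.0, 0.993, -0.115, -0.001]
contact_force: [-0.4, -0.8, 0.1]
width: 0.0239
gripper_force: 30.2
```

View pics/g1.png

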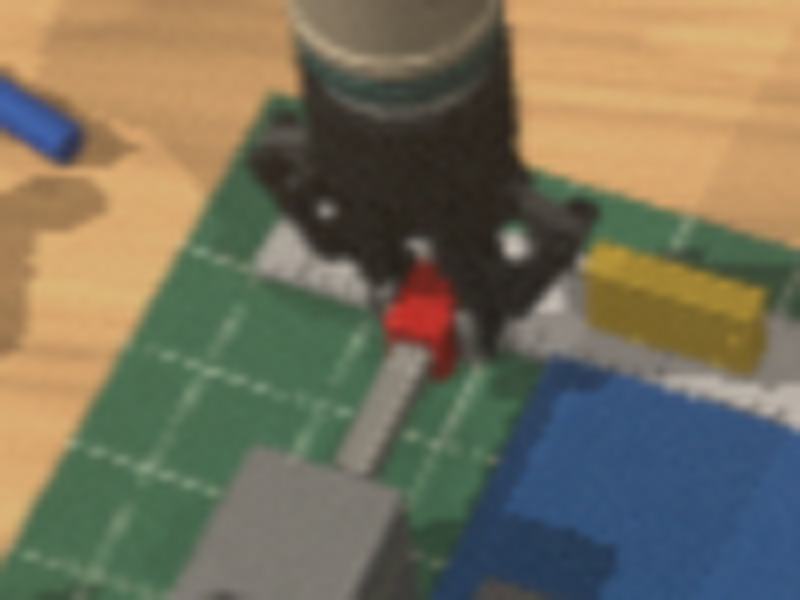

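```bash
python3 - <<'E'
from h import *
a=np.radians(-13.2);R=np.array([[np.cos(a),-np.sin(a)],[np.sin(a),np.cos(a)]]);be=np.array([.52793,.04484])
def proj(n,P):
    p=vision.camera_params(n);return cv2.projectPoints(np.array(P),p["rvec"],p["tvec"],p["intrinsics"],p["dist"])[0][:,0]
W=lambda x,y,z:[*(be+R@[x,y]),z]
for e in(.0651,.0671,.0711):
    P=[W(e,-.1114+s*.012,z) for z in(.058,.028) for s in(1,-1)]
    print(e,"c1",((proj("top",P)-[262,154]+.5)*6-.5).round().tolist(),"f1",((proj("scene",P)-[155,165]+.5)*5-.5).round().tolist())
# systematic scene check: book corners & gauge top in f1
P=[W(0,-.075,.01),W(0,.075,.01),W(.21,-.075,.01)]+[W(.112+d,-.111+s*.03,.072) for d in(0,.12) for s in(1,-1)]
print(((proj("scene",P)-[155,165]+.5)*5-.5).round().tolist())
im=cv2.imread("pics/c1.png").astype(int);m=((im[...,2]>1.8*im[...,1])&(im[...,2]>110)).astype(np.uint8)
m[:300]=0
c=max(cv2.findContours(m,0,2)[0],key=cv2.contourArea);print(cv2.boxPoints(cv2.minAreaRect(c)).round())
E
```

```text
0.0651 c1 [[461.0, 397.0], [515.0, 412.0], [455.0, 412.0], [507.0, 426.0]] f1 [[378.0, 247.0], [341.0, 235.0], [382.0, 275.0], [346.0, 264.0]]
0.0671 c1 [[462.0, 393.0], [516.0, 407.0], [456.0, 408.0], [508.0, 422.0]] f1 [[377.0, 249.0], [340.0, 238.0], [381.0, 278.0], [344.0, 266.0]]
0.0711 c1 [[465.0, 384.0], [518.0, 399.0], [458.0, 399.0], [510.0, 413.0]] f1 [[374.0, 255.0], [337.0, 243.0], [378.0, 283.0], [342.0, 271.0]]
[[463.0, 220.0], [692.0, 289.0], [325.0, 502.0], [373.0, 306.0], [278.0, 276.0], [287.0, 478.0], [188.0, 445.0]]
[[463. 386.]
 [482. 314.]
 [535. 328.]
 [516. 400.]]
```

Correcting for a constant offset in the scene view, both cameras put the knob end about 67 mm behind the edge. I have pulled 64.7 mm, so about 2.5 mm remain.

```bash
python3 -m handwheel '[[[-1,0,0],[0,0,0],0.6],[[-1,0,0],[0,0,0],0.6],[[-0.5,0,0],[0,0,0],0.6],[[0,0,0],[0,0,0],0.6],[[0,0,0],[0,0,0],0.6],[[0,0,0],[0,0,0],0.6],[[0,0,0],[0,0,0],0.6],[[0,0,0],[0,0,0],0.6]]'
python3 - <<'E'
from h import *
a=np.radians(-13.2);R=np.array([[np.cos(a),-np.sin(a)],[np.sin(a),np.cos(a)]]);be=np.array([.52793,.04484])
p=vision.camera_params("scene")
W=lambda x,y,z:[*(be+R@[x,y]),z]
im=vision.get_image("scene")[190:240,205:265];s=12
im=cv2.resize(im,None,fx=s,fy=s,interpolation=cv2.INTER_CUBIC)
def pt(P):return (cv2.projectPoints(np.array([P]),p["rvec"],p["tvec"],p["intrinsics"],p["dist"])[0][0,0]+[1.25,.8]-[205,190]+.5)*s
# predicted back-face outline if knob end is level with the edge
q=np.array([pt(W(.036,-.111+y,z)) for y,z in((.012,.058),(-.012,.058),(-.012,.028),(.012,.028))]).astype(int)
cv2.polylines(im,[q],True,(255,255,0),1)
cv2.imwrite("pics/i1.png",im)
s=readout.get_state();print(s["position"],s["contact_force"],s["moment"])
E
```

```text
clock: 20.75
position: [0.5169, -0.0664, 0.0261]
ee_rot: [0.0, 0.993, -0.115, -0.0]
contact_force: [-0.0, -0.3, 0.1]
width: 0.0233
gripper_force: 30.1
[ 0.5168549  -0.06640855  0.02614863] [-0.49506097  0.07557171 -1.20326002] [-0.03373356  0.02391847 -0.01602789]
```

View pics/i1.png

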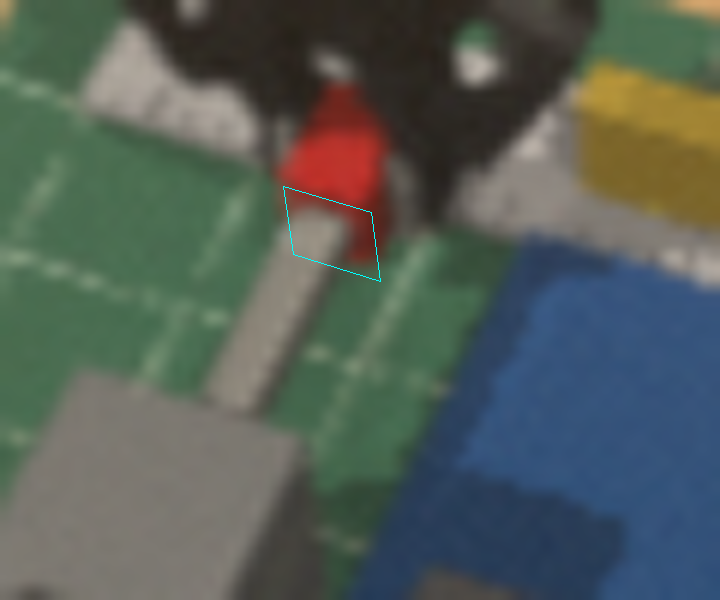

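```bash
python3 - <<'E'
from h import *
a=np.radians(-13.2);R=np.array([[np.cos(a),-np.sin(a)],[np.sin(a),np.cos(a)]]);be=np.array([.52793,.04484])
nat=lambda p,o,s:(np.array(p,float)+.5)/s-.5+o
B=lambda w:((w-be)@R*1e3).round(1)
print("red back,front mid (top)",B(ray("top",nat([(508.5,321),(489.5,393)],[262,154],6),.058)))
print("gauge front top mid",B(ray("top",nat([(515.5,295)],[262,154],6),.072)))
W=lambda x,y,z:[*(be+R@[x,y]),z]
p=vision.camera_params("scene")
P=[W(.112,-.081,.072),W(.112,-.141,.072),W(0,-.075,.01),W(0,-.2,.006)]
q=cv2.projectPoints(np.array(P),p["rvec"],p["tvec"],p["intrinsics"],p["dist"])[0][:,0]
print("scene pred (12x)",((q-[205,190]+.5)*12).round())
# profiles along knob top centre line in scene: redness vs book x
im=vision.get_image("scene").astype(np.float32)
for y in(-.118,-.111,-.104):
    xs=np.arange(.02,.056,.002)
    q=cv2.projectPoints(np.array([W(x,y,.058) for x in xs]),p["rvec"],p["tvec"],p["intrinsics"],p["dist"])[0][:,0]+[1.25,.8]
    v=cv2.remap(im,q[:,0].astype(np.float32),q[:,1].astype(np.float32),1)[:,0]
    print(y,[(int(x*1e3),int(c[2]),int(c[1])) for x,c in zip(xs,v)])
E
```

```text
red back,front mid (top) [[ 103.7 -110.9]
 [  70.2 -110.8]]
gauge front top mid [[ 112.  -110.3]]
scene pred (12x) [[297. 435.]
 [ 69. 363.]
 [511. 229.]
 [ 72. 105.]]
-0.118 [(20, 172, 47), (22, 182, 49), (23, 185, 50), (25, 186, 50), (27, 187, 51), (29, 186, 50), (31, 181, 50), (33, 171, 50), (35, 149, 54), (37, 131, 58), (39, 126, 74), (41, 117, 86), (43, 113, 99), (45, 104, 106), (47, 110, 117), (49, 111, 124), (51, 104, 117), (53, 98, 113)]
-0.111 [(20, 183, 49), (22, 185, 49), (23, 187, 49), (25, 188, 49), (27, 188, 49), (29, 186, 48), (31, 180, 48), (33, 159, 47), (35, 138, 51), (37, 125, 70), (39, 122, 94), (41, 133, 118), (43, 142, 133), (45, 147, 138), (47, 149, 141), (49, 148, 141), (51, 145, 140), (53, 142, 136)]
-0.104 [(20, 137, 48), (22, 147, 49), (23, 159, 48), (25, 169, 48), (27, 172, 47), (29, 167, 45), (31, 163, 45), (33, 156, 45), (35, 138, 45), (37, 125, 55), (39, 121, 78), (41, 118, 96), (43, 117, 107), (45, 122, 114), (47, 122, 115), (49, 122, 116), (51, 118, 113), (53, 117, 112)]
```

```bash
python3 -c "
from rig import manip;print(manip.sign_off())"
```

```text
the job is handed in; nothing more can be done
None
```

The job is handed in with no verdict returned: the straightedge lies flush against the notebook's front edge and released, and the gripper is holding the knob at 30 N with its end face within an estimated 1–2 mm of the edge line.

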